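Open the push-and-turn cap of a cleaner jug

TASK

Take the upturned funnel off the jug of cleaner and stand it, wide mouth down, on the round rubber mat. Then open the jug's safety cap: press it down, twist it counter-clockwise while it is pressed until it is free, lift it straight up and finish still holding it level in the gripper, about 10 cm above the neck of the jug. Do not knock over or push away the scale, the tub or the bottle.

Things in the scene. Friction and masses are not known exactly. Their poses are not given: they have to be found in the camera images.
- jug: Off-white plastic jug of cleaner, fixed: it sits in a low steel cradle screwed to the table. Origin on the table under the neck, z up. Body 100 mm (its x) by 90 mm (its y), flat shoulder 110 mm above the table with the neck in its middle; a side handle reaches 85 mm out on its +x side, all below 102 mm.
- jug_neck (a point): Point on the neck's upright axis, 122 mm above the table, level with the closed cap's underside; yaw as the jug. The neck has three hooks that hold the cap. Kept pressed, the cap turns counter-clockwise seen from above (positive about z): turned 60 to 80 degrees from closed (70 is best, a stop at about 83) it is free and lifts straight up, with no thread.
- cap_center (a point): Centre of the round blue push-and-turn cap, 19 mm below its top and above its underside. 50 mm across its ribbed crown (upper 18 mm), 48 mm below, 38 mm tall, about 45 g, z up. Starts closed, hidden under the funnel, top 160 mm above the table, its x axis along the jug's x. Can neither turn nor lift until pressed down 4 mm or more (full travel 6 mm, then a hard stop).
- spring (a joint): Travel in m of the spring plate on top of the neck, inside the cap: 0 with the cap closed, grows as the cap is pressed down, 0.006 when fully pressed; about -0.001 with the cap off. It pushes back with about 4 N at 0 and 11 N at 0.006.
- funnel_center (a point): Centre of the upturned steel funnel, 120 mm tall, about 90 g, z up. Starts rim down on the jug's shoulder over the cap. From the rim up: skirt 68 mm across outside, 62 inside, 56 mm tall; cone up to 80 mm; straight stem 18 mm thick from 80 to 120 mm, for gripping from above (its middle 40 mm above this point). Lift it 55 mm or more to clear the cap.
- mat_top (a point): Centre of the upper face of the round black rubber mat, 130 mm across and 4 mm thick, fixed flat on the table to the left or right of the jug. The funnel is to stand on it.
- scale_center (a point): Centre of a flat black kitchen scale, 150 (its x) x 130 mm, 20 mm tall, on the other side of the jug from the mat. Leave it alone.
- tub_center (a point): Centre of a white lidded tub, 104 mm across, 90 mm tall, standing beyond the jug. Leave it alone.
- bottle_center (a point): Centre of a clear bottle, 72 mm across, 166 mm tall, standing beyond the jug. Leave it alone.
There are look-alikes about, which are no part of the job. Of the things like the jug, leave any that is blue or red; of the rest the larger one is meant.

How it is judged:
By the outcome, as a careful person would: the job done as asked, in the order asked, and still so for the second after the job is handed in, while the arm keeps its last pose, push and grip.
It also fails if it takes over 51 s, if anything falls off the work surface, if the arm or the gripper's body presses on something with over 40 N, if the wrist force passes 120 N, or if a joint passes its speed limit or range.

ROBOT

A 7-joint arm with a two-finger parallel gripper is mounted at the origin on the work surface. World frame = base frame: x ahead of the robot, y to its left, z up, the work surface at z = 0. Lengths are in m, angles in rad, forces in N, time in s.
With the tool pointing down it reaches from about 0.425 to 0.925 m from the base axis. Payload 6.8 kg.
Tool frame: the origin (TCP) lies at the very end of the fingers, on their centre line; the grasp point (between the pads) lies 19 mm behind it; z points along the fingers, x is the direction in which the jaws open and shut, and the axes are right-handed (so a half turn about z gives the same grasp; the last joint's range is limited). The gripper opens to 85 mm and grips with 20 to 120 N. Pads are 22 mm wide; open, the fingers measure 114 mm over their backs; the gripper's body (76 mm by 85 mm) begins 54 mm behind the grasp point. The pads swing forward as they close: fully open they stand 13 mm farther back than shut.
Start: joints at [-1.395, 0.477, 0.022, 1.555, -0.011, 1.109, -0.083], TCP at [0.189, 0.648, 0.231] pointing down, gripper open.
Joint ranges: [-2.96, 2.96], [-0.34, 2.1], [-1.41, 1.46], [0.24, 2.44], [-1.37, 4.51], [0.17, 1.92], [-2.96, 2.96]. Speed limits (rad/s): [2.39, 2.39, 3.14, 3.14, 3.14, 3.14, 3.14].

INTERFACE

Orientations are given as a unit quaternion [w, x, y, z].
In Python, from station import get_obs, read_camera, calibration, hand_in, recognise, outline_of, place_of gives the robot as it stands.
- The arm moves only by the tool move_arm, never from a script. Its argument "steps" is a list of rows, each an object with "fingers": the finger opening in mm, from 0 to 85.4; "translation": the shift along the world's x, y, z in mm, a list of three; "turn": the turn about the world's z in rad. In form: [{"fingers": fingers, "translation": [dx, dy, dz], "turn": turn}, ...]. A call has 1 to 10 rows; each row shifts and turns the commanded pose from where the row before left it; what a row does not reach is not made up. A row lasts 1/8 s, in which the tool goes at most 62.5 mm and 10.7 degrees, less where a joint would pass 70% of its speed; a pose out of reach is approached as far as the arm can. A call with a gripper value outside its range is refused whole. The fingers move at their own pace and stop on an object; "newtons" is the grip in N (left out, the last holds). Time passes only in rows, so rows that do not move let the fingers close. It gives the time, the measured TCP pose, the force and the opening at its end, in the units of the state.
- get_obs(): the state, without advancing time (a new reading comes with each control period).
- read_camera(name): name is "scene" or "top" or "wrist"; returns the picture (420x560x3 uint8, blue, green, red); there is no depth.
- calibration(name): a dict with "camera_matrix" (3x3 intrinsics, pixels), "rvec" (rotation vector, rad) and "tvec" (3), from world to camera coordinates, as OpenCV has them. Camera axes: x right, y down, z forward; pixel columns grow to the right and rows downward; lengths in m; the calibration is good to about 2 mm. A picture is of the moment at which its call begins: read the wrist's pose just before it. calibration takes no time and is no camera call; for the wrist camera it gives the pose at the moment of the call.
- hand_in(): hands the job in, once; it reports no verdict.
Trained networks look in the newest picture that a camera, given by its name, has taken for a name from the list of things; names that differ only in an ending like _2 or _b are one class to them, and where a whole thing is asked for, a point or a joint stands for the part that bears it (a point fixed in the world has none). Each returns a list of dicts, best first, with "conf" (0 to 1); they miss things now and then, are a little off and sometimes report something else, mostly with a low value. They report only what shows in the picture. A call takes as long as a camera call. They do not tell look-alikes from the thing itself.
- recognise(camera, name): "xy" ([column, row] in pixels, amid what is visible of it).
- outline_of(camera, name): "mask" (420x560 bool, what is visible of it) and "xy" ([column, row] in pixels, amid what is visible of it).
- place_of(camera, name): "xy" ([column, row] in pixels: a listed point, or the origin of a listed thing).
The state is a dict: "t": time; "q": joint angles; "joint_vel": joint speeds; "joint_torque": joint torques, N m; "eef_pos": TCP position; "tool_rot": TCP orientation; "contact_force": force on the tool from outside, world axes, zero at the start; "torque": the same for the moment, N m; "gripper_width": opening from 0.0 (shut) to 1.0 (fully open).
Only numpy, scipy, OpenCV 4.12 (cv2) and the standard library are available. Lean on these libraries where they do the work, as an engineer would, in place of code of your own. Each camera call takes 0.05 s, during which the arm holds its last target.

## Working session

There is one attempt and no reset: what is moved stays moved. The work goes in short steps, Python scripts to look and compute and a tool call to move; the robot and the scene stay as the last step left them, time stands still between calls to the robot, and variables do not carry over. Pictures are saved under pics/ and viewed, and the job is handed in when it is done.

Besides the shell and the picture viewer there is one more tool, called after ">>>" by a JSON object that holds its "api" and its "payload". move_arm: Moves the arm, as the interface text tells. Its arguments: {"type":"object","properties":{"steps":{"type":"array"},"newtons":{"type":"number"}},"required":["steps"]}

```bash
ls; mkdir -p pics; python3 - <<'E'
from station import *
import cv2
print(get_obs())
for c in ["scene","top"]:
    cv2.imwrite(f"pics/{c}0.png",read_camera(c))
    k=calibration(c);print(c,k)
    for n in ["jug","jug_neck","funnel_center","mat_top","scale_center","tub_center","bottle_center"]:
        print(n,[(round(d["conf"],2),[round(float(v),1) for v in d["xy"]]) for d in place_of(c,n)])
E
```

```text
pics
{'t': 0.0, 'q': array([-1.39508918,  0.47781581,  0.02235107,  1.55644388, -0.01150892,
        1.10932537, -0.08312154]), 'joint_vel': array([-0.00027237,  0.00058631,  0.00041015,  0.00191551,  0.00022921,
        0.00091087,  0.00091005]), 'joint_torque': array([-5.93523805e-05, -5.96451402e+01,  1.60839681e+00, -2.81195372e+01,
        1.25955881e-02,  9.26632143e-03, -3.60614067e-06]), 'eef_pos': array([0.18886009, 0.64741797, 0.23031861]), 'tool_rot': array([ 6.12370665e-04,  8.00007741e-01,  5.99988955e-01, -7.02660347e-04]), 'contact_force': array([-0.09339359,  0.23516623, -0.32095917]), 'torque': array([-0.05800693, -0.02450198, -0.02716274]), 'gripper_width': 0.9993003615402478}
scene {'camera_matrix': array([[460.8025741 ,   0.        , 289.71551386],
       [  0.        , 460.8025741 , 209.65387237],
       [  0.        ,   0.        ,   1.        ]]), 'rvec': array([ 1.31834126,  2.04752513, -1.02187111]), 'tvec': array([ 0.21925221, -0.17833698,  1.41214211])}
jug [(0.94, [348.4, 218.5]), (0.74, [299.8, 254.0]), (0.56, [248.6, 320.0])]
jug_neck [(0.8, [235.5, 215.
[... 191 characters left out ...]
74.0])]
bottle_center []
top {'camera_matrix': array([[456.95112701,   0.        , 279.82709933],
       [  0.        , 456.95112701, 205.51392477],
       [  0.        ,   0.        ,   1.        ]]), 'rvec': array([ 2.10194535, -2.14376902,  0.16088772]), 'tvec': array([0.01409292, 0.5419641 , 0.97982755])}
jug [(0.9, [250.0, 300.3]), (0.8, [335.0, 207.9]), (0.62, [280.0, 227.6])]
jug_neck [(0.92, [343.5, 199.2]), (0.65, [276.2, 221.7]), (0.63, [246.5, 303.2])]
funnel_center [(0.78, [274.8, 216.9])]
mat_top [(0.64, [151.7, 236.5])]
scale_center [(0.81, [414.8, 229.2])]
tub_center [(0.91, [367.7, 124.0]), (0.62, [273.5, 215.1]), (0.26, [154.5, 239.1])]
bottle_center [(0.89, [173.7, 129.8])]
```

View pics/scene0.png

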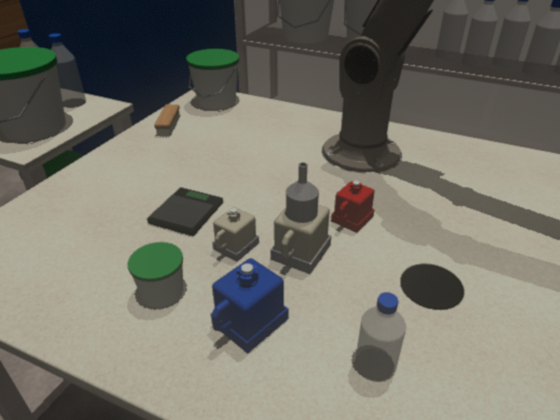

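View pics/top0.png

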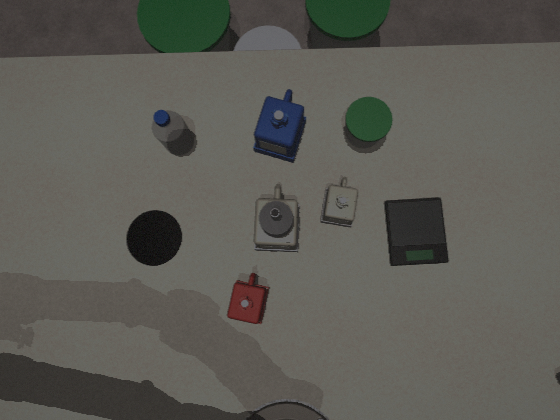

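The candidates are:
- the larger off-white jug under the funnel: top (277,222), scene (302,235)
- the smaller off-white jug: top (340,205), scene (235,232)
- the blue jug: top (280,125), scene (248,305)
- the red jug: top (247,302), scene (353,205)

I choose the larger off-white one carrying the funnel.

```bash
cat > h.py <<'E'
from station import *
import cv2, numpy as np
def P(c):
    k=calibration(c);R=cv2.Rodrigues(np.array(k["rvec"],float))[0]
    return np.array(k["camera_matrix"]),R,np.array(k["tvec"],float).reshape(3)
def tri(views):
    A=[];b=[]
    for (K,R,t),uv in views:
        d=R.T@np.linalg.inv(K)@np.array([uv[0],uv[1],1.]);d/=np.linalg.norm(d);c=-R.T@t
        M=np.eye(3)-np.outer(d,d);A.append(M);b.append(M@c)
    X=np.linalg.lstsq(np.vstack(A),np.hstack(b),rcond=None)[0]
    return X,[np.linalg.norm(M@X-bb) for M,bb in zip(A,b)]
def onz(V,uv,z):
    K,R,t=V;d=R.T@np.linalg.inv(K)@np.array([uv[0],uv[1],1.]);c=-R.T@t
    return c+d*(z-c[2])/d[2]
def proj(V,X):
    K,R,t=V;p=K@(R@np.array(X,float)+t);return p[:2]/p[2]
E
python3 - <<'E'
from h import *
np.set_printoptions(precision=4,suppress=True)
S,T=P("scene"),P("top")
a=cv2.imread("pics/scene0.png");b=cv2.imread("pics/top0.png")
A=cv2.resize(a[150:290,200:370],None,fx=3.5,fy=3.5,interpolation=cv2.INTER_CUBIC)
B=cv2.resize(b[170:270,230:370],None,fx=5,fy=5,interpolation=cv2.INTER_CUBIC)
A=cv2.convertScaleAbs(A,alpha=1.5);B=cv2.convertScaleAbs(B,alpha=2)
cv2.imwrite("pics/sc.png",A);cv2.imwrite("pics/tc.png",B)
print("cam",-S[1].T@S[2],-T[1].T@T[2])
print("funnel",tri([(S,(305.1,185)),(T,(274.8,216.9))]))
print("mat",tri([(S,(433,284.6)),(T,(151.7,236.5))]), onz(T,(154.5,238),.004),onz(S,(432,286),.004))
m=outline_of
read_camera("top");read_camera("scene")
for c,V in(("top",T),("scene",S)):
  for n in["mat_top","funnel_center"]:
    for d in m(c,n)[:2]:
        mk=d["mask"].astype(np.uint8);ys,xs=np.nonzero(mk)
        print(c,n,d["conf"],d["xy"],xs.min(),xs.max(),ys.min(),ys.max(),xs.mean(),ys.mean(),onz(V,(xs.mean(),ys.mean()),.004))
E
```

```text
cam [1.2238 0.3017 0.6967] [ 0.3672 -0.0152  1.0578]
funnel (array([0.4964, 0.0129, 0.1788]), [np.float64(0.0018239210760672764), np.float64(0.001823921076067484)])
mat (array([0.4829, 0.3031, 0.0042]), [np.float64(0.0005694355284912357), np.float64(0.0005694355284912357)]) [0.4791 0.2971 0.004 ] [0.4879 0.3014 0.004 ]
top mat_top 0.71 [153.5, 239.6] 126 181 210 265 153.3516707416463 237.5313773431133 [0.4803 0.2998 0.004 ]
top funnel_center 0.69 [273.8, 216.4] 259 292 201 237 275.6529588766299 218.64393179538615 [0.5187 0.0145 0.004 ]
top funnel_center 0.67 [281.4, 236.0] 254 298 185 251 276.1961651917404 226.60914454277287 [0.5    0.0135 0.004 ]
scene mat_top 0.89 [434.2, 286.8] 400 464 263 309 431.7193899782135 286.40348583877994 [0.4893 0.3011 0.004 ]
scene funnel_center 0.56 [302.6, 194.2] 286 318 162 222 301.5602322206096 197.966618287373 [ 0.3104 -0.0671  0.004 ]
```

View pics/sc.png

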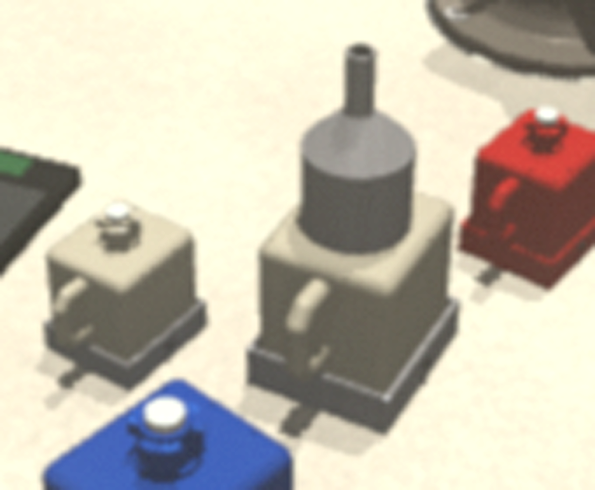

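View pics/tc.png

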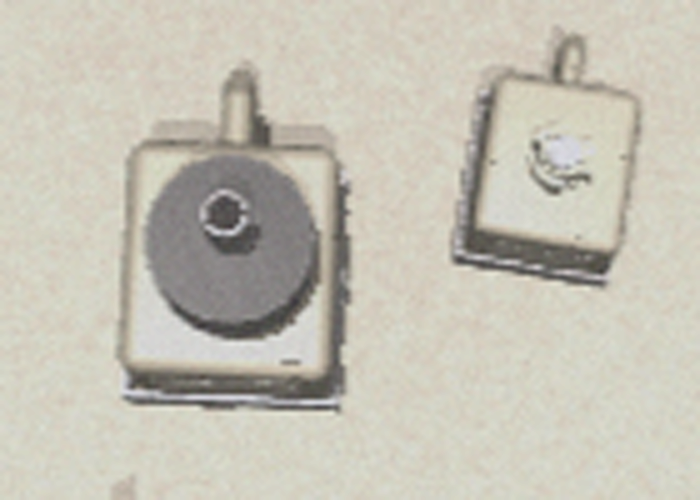

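The crops confirm the choice: the funnel stands on the larger off-white jug, with its stem tip at top (275,212.6) and scene (303,164). The handle points to world +x.

```bash
python3 - <<'E'
from h import *
np.set_printoptions(precision=4,suppress=True)
S,T=P("scene"),P("top")
print("tip",tri([(S,(302.9,164.0)),(T,(275,212.6))]))
# shoulder corners in top (crop) and scene
C=[(135,145),(335,145),(330,375),(120,370)]
for c in C:
    print("corner", onz(T,(c[0]/5+230,c[1]/5+170),.110))
for c in [(262,252),(375,292),(452,207)]:
    print("scorner", onz(S,(c[0]/3.5+200,c[1]/3.5+150),.110))
m=[(onz(T,(c[0]/5+230,c[1]/5+170),.110)) for c in C];print(np.mean(m,0))
for n,p in(("tub",(368,121)),("bottle",(162,118))): print(n,onz(T,p,.09 if n=="tub" else .166))
cv2.imwrite("pics/w0.png",read_camera("wrist"));print(calibration("wrist"),get_obs()["eef_pos"])
E
```

```text
tip (array([0.4977, 0.0092, 0.228 ]), [np.float64(2.1561065707548017e-05), np.float64(2.1561065707223576e-05)])
corner [0.5462 0.0502 0.11  ]
corner [ 0.5443 -0.0342  0.11  ]
corner [ 0.4474 -0.0298  0.11  ]
corner [0.4512 0.0574 0.11  ]
scorner [ 0.5526 -0.027   0.11  ]
scorner [0.5588 0.0475 0.11  ]
scorner [0.4635 0.0591 0.11  ]
[0.4973 0.0109 0.11  ]
tub [ 0.72   -0.1957  0.09  ]
bottle [0.7097 0.2407 0.166 ]
{'camera_matrix': array([[293.5343,   0.    , 280.7361],
       [  0.    , 293.5343, 209.2899],
       [  0.    ,   0.    ,   1.    ]]), 'rvec': array([-2.3246, -1.7415, -0.25  ]), 'tvec': array([-0.6757, -0.0369,  0.3781])} [0.189  0.648  0.2313]
```

View pics/w0.png

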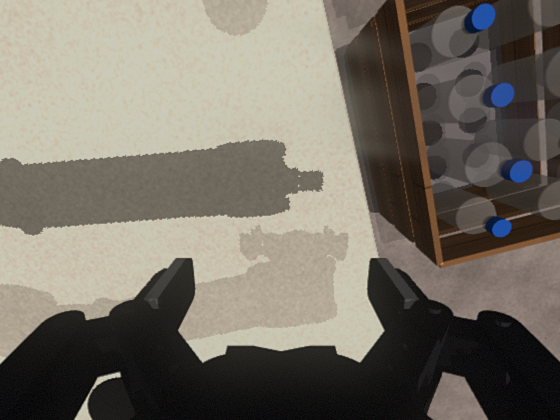

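```bash
python3 - <<'E'
from h import *
from scipy.spatial.transform import Rotation as Ro
np.set_printoptions(precision=4,suppress=True)
o=get_obs();W=P("wrist");q=o["tool_rot"];R=Ro.from_quat(np.roll(q,-1)).as_matrix()
print("cam in tool",R.T@(-W[1].T@W[2]-o["eef_pos"]),"\n",R.T@W[1].T,"\nR",R)
E
```

```text
cam in tool [ 0.0004 -0.0698 -0.1427] 
 [[ 1.     -0.0012  0.0007]
 [ 0.0009  0.96    0.28  ]
 [-0.001  -0.28    0.96  ]] 
R [[ 0.28    0.96   -0.    ]
 [ 0.96   -0.28   -0.0001]
 [-0.0001  0.     -1.    ]]
```

>>> {"api": "move_arm", "payload": {"steps": [{"fingers": 85,"translation": [20,-40,20],"turn": 0},{"fingers": 85,"translation": [25,-50,20],"turn": 0},{"fingers": 85,"translation": [25,-50,20],"turn": 0},{"fingers": 85,"translation": [25,-50,20],"turn": 0},{"fingers": 85,"translation": [25,-50,10],"turn": 0}]}}

```text
t: 1.78
eef_pos: [0.31, 0.4067, 0.3227]
tool_rot: [-0.001, 0.8, 0.6, 0.001]
contact_force: [0.5, 0.2, -1.0]
gripper_width: 0.993
```

>>> {"api": "move_arm", "payload": {"steps": [{"fingers": 85,"translation": [25,-50,10],"turn": 0},{"fingers": 85,"translation": [25,-50,0],"turn": 0},{"fingers": 85,"translation": [25,-50,0],"turn": 0},{"fingers": 85,"translation": [25,-50,0],"turn": 0},{"fingers": 85,"translation": [25,-55,0],"turn": 0},{"fingers": 85,"translation": [20,-55,0],"turn": 0},{"fingers": 85,"translation": [15,-50,0],"turn": 0},{"fingers": 85,"translation": [0,-20,0],"turn": 0}]}}

```text
t: 2.78
eef_pos: [0.4696, 0.0244, 0.3316]
tool_rot: [0.0, 0.802, 0.598, 0.0]
contact_force: [-0.2, 0.3, 0.2]
gripper_width: 0.992
```

```bash
python3 - <<'E'
from h import *
np.set_printoptions(precision=4,suppress=True)
o=get_obs();print(o["t"],o["q"],o["eef_pos"],o["tool_rot"])
import pickle
W=P("wrist");cv2.imwrite("pics/w1.png",read_camera("wrist"));pickle.dump(W,open("W1.pkl","wb"))
for n in["funnel_center","jug_neck","mat_top"]:
  print(n,[(round(d["conf"],2),d["xy"]) for d in place_of("wrist",n)])
print("expect tip",proj(W,(.4977,.0092,.23)))
E
```

```text
2.775 [-0.6745  0.0238  0.507   1.919  -0.0119  1.201   1.1185] [0.4696 0.0244 0.3316] [0.0004 0.8015 0.5979 0.0002]
funnel_center [(0.95, [276.6, 220.4])]
jug_neck [(0.94, [311.2, 352.2]), (0.67, [190.7, 262.0]), (0.59, [294.1, 54.9])]
mat_top [(0.81, [457.1, 128.9])]
expect tip [272.7904 241.1054]
```

View pics/w1.png

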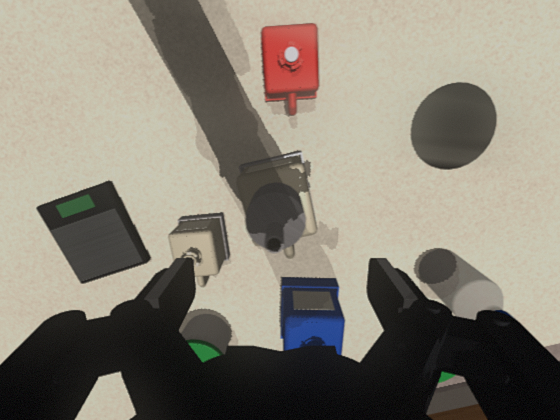

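The wrist view shows the stem tip at about (273,243), as predicted. The mat is at (454,126), and the scale at the left is on the other side of the jug.

```bash
python3 - <<'E'
from h import *
import pickle
np.set_printoptions(precision=4,suppress=True)
W=pickle.load(open("W1.pkl","rb"));S,T=P("scene"),P("top")
I=cv2.imread("pics/w1.png")
cv2.imwrite("pics/w1c.png",cv2.convertScaleAbs(cv2.resize(I[190:280,210:330],None,fx=6,fy=6,interpolation=cv2.INTER_CUBIC),alpha=2))
print(onz(W,(273,243),.23),tri([(W,(273,243)),(S,(302.9,164)),(T,(275,212.6))]))
d=outline_of("wrist","mat_top")[0];ys,xs=np.nonzero(d["mask"]);u=(xs.mean(),ys.mean());print(u,onz(W,u,.004),tri([(W,u),(S,(431.7,286.4)),(T,(153.4,237.5))]))
E
```

```text
[0.4995 0.0088 0.23  ] (array([0.4987, 0.0092, 0.229 ]), [np.float64(0.0012113185561518703), np.float64(0.0004926295031448392), np.float64(0.0010949438014109679)])
(np.float64(453.9724864130435), np.float64(125.52513586956522)) [0.4822 0.3001 0.004 ] (array([ 0.4823,  0.3018, -0.0017]), [np.float64(0.0015228338152767824), np.float64(0.000997007252258552), np.float64(0.0013375587753133669)])
```

View pics/w1c.png

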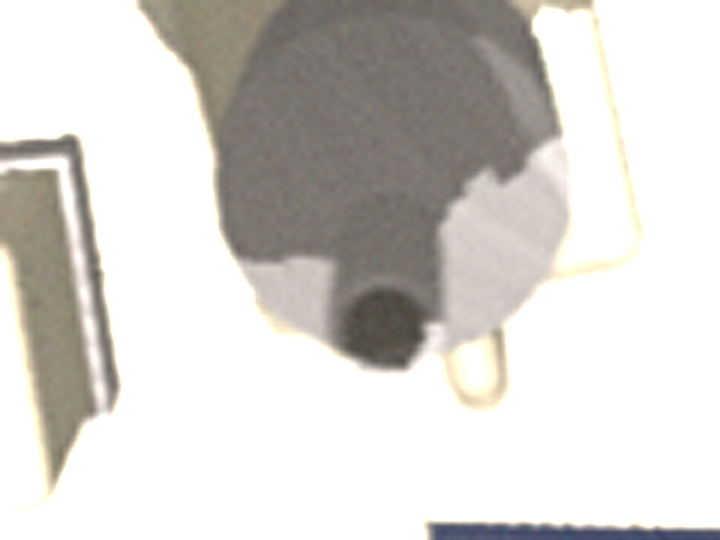

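>>> {"api": "move_arm", "payload": {"steps": [{"fingers": 50,"translation": [29,-15,0],"turn": 0},{"fingers": 50,"translation": [0,0,-30],"turn": 0},{"fingers": 50,"translation": [0,0,-30],"turn": 0},{"fingers": 50,"translation": [0,0,0],"turn": 0}]}}

```text
t: 3.52
eef_pos: [0.4965, 0.0145, 0.2695]
tool_rot: [-0.001, 0.799, 0.601, -0.002]
contact_force: [0.3, 0.7, -0.1]
gripper_width: 0.586
```

>>> {"api": "move_arm", "payload": {"steps": [{"fingers": 50,"translation": [2,-5,-20],"turn": 0},{"fingers": 50,"translation": [0,0,-25],"turn": 0},{"fingers": 50,"translation": [0,0,-20],"turn": 0},{"fingers": 50,"translation": [0,0,-9],"turn": 0},{"fingers": 50,"translation": [0,0,0],"turn": 0}]}}

```text
t: 4.15
eef_pos: [0.5003, 0.0086, 0.1978]
tool_rot: [0.0, 0.8, 0.6, 0.0]
contact_force: [-0.9, 0.5, -0.2]
gripper_width: 0.584
```

```bash
python3 - <<'E'
from h import *
cv2.imwrite("pics/w2.png",read_camera("wrist"));print(get_obs()["eef_pos"])
s=read_camera("scene");cv2.imwrite("pics/s2.png",cv2.resize(s[120:290,220:400],None,fx=3,fy=3))
E
```

```text
[0.50062879 0.00843242 0.19818292]
```

View pics/w2.png

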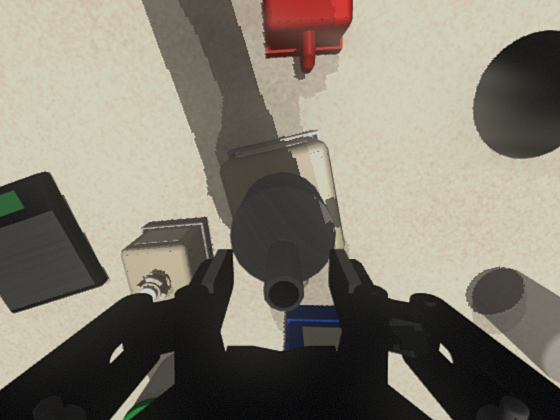

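View pics/s2.png

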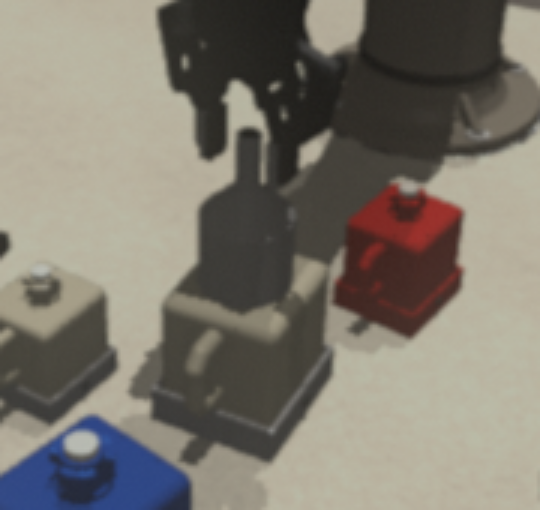

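The wrist view shows the stem tip at (284,293), centred between the fingers (about 225 to 340). I close on it.

>>> {"api": "move_arm", "payload": {"steps": [{"fingers": 30,"translation": [0,0,-3],"turn": 0},{"fingers": 10,"translation": [0,0,0],"turn": 0},{"fingers": 10,"translation": [0,0,0],"turn": 0},{"fingers": 10,"translation": [0,0,0],"turn": 0},{"fingers": 10,"translation": [0,0,0],"turn": 0}], "newtons": 40}}

```text
t: 4.88
eef_pos: [0.4999, 0.008, 0.1943]
tool_rot: [-0.0, 0.8, 0.6, -0.0]
contact_force: [-0.5, 0.4, -0.6]
gripper_width: 0.197
```

>>> {"api": "move_arm", "payload": {"steps": [{"fingers": 10,"translation": [0,0,10],"turn": 0},{"fingers": 10,"translation": [0,0,20],"turn": 0},{"fingers": 10,"translation": [0,0,25],"turn": 0},{"fingers": 10,"translation": [0,0,25],"turn": 0},{"fingers": 10,"translation": [0,0,10],"turn": 0},{"fingers": 10,"translation": [0,0,0],"turn": 0}]}}

```text
t: 5.62
eef_pos: [0.5002, 0.0081, 0.2847]
tool_rot: [0.0, 0.8, 0.6, 0.001]
contact_force: [-0.2, 0.5, -1.8]
gripper_width: 0.195
```

```bash
python3 - <<'E'
from h import *
s=read_camera("scene");cv2.imwrite("pics/s3.png",cv2.resize(s[80:290,200:400],None,fx=3,fy=2.8))
o=get_obs();print(o["eef_pos"],o["contact_force"],o["q"])
E
```

```text
[0.49974028 0.00808507 0.28395743] [-0.13989547  0.02323394 -1.12405416] [-0.62828537  0.13509034  0.54563198  1.92914095 -0.07874625  1.09837184
  1.23629322]
```

View pics/s3.png

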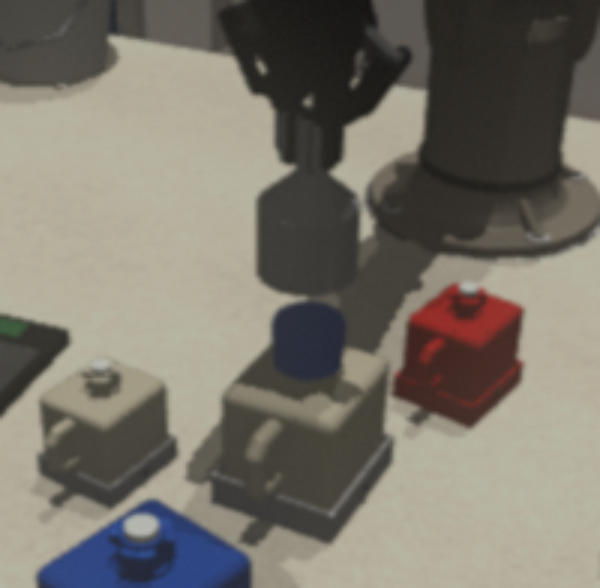

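The funnel hangs upright and the blue cap is visible below it, undisturbed. Next I carry it to the mat.

>>> {"api": "move_arm", "payload": {"steps": [{"fingers": 10,"translation": [0,25,0],"turn": 0},{"fingers": 10,"translation": [-3,45,0],"turn": 0},{"fingers": 10,"translation": [-3,50,0],"turn": 0},{"fingers": 10,"translation": [-3,50,0],"turn": 0},{"fingers": 10,"translation": [-3,50,-20],"turn": 0},{"fingers": 10,"translation": [-3,45,-40],"turn": 0},{"fingers": 10,"translation": [-3,28,-40],"turn": 0},{"fingers": 10,"translation": [0,0,-40],"turn": 0},{"fingers": 10,"translation": [0,0,-30],"turn": 0},{"fingers": 10,"translation": [0,0,0],"turn": 0}]}}

```text
t: 6.92
eef_pos: [0.4797, 0.2994, 0.1111]
tool_rot: [0.0, 0.8, 0.6, -0.004]
contact_force: [0.2, -1.0, -0.0]
gripper_width: 0.199
```

```bash
python3 - <<'E'
from h import *
s=read_camera("scene");cv2.imwrite("pics/s4.png",cv2.resize(s[130:340,330:530],None,fx=3,fy=2.8))
o=get_obs();print(o["eef_pos"],o["contact_force"],o["q"])
E
```

```text
[0.48114961 0.30016166 0.1130358 ] [-0.40213867  0.3084196  -0.99688227] [-0.91438525  0.45926365  0.31670872  1.93547395 -0.1968429   0.78011802
  0.79938699]
```

View pics/s4.png

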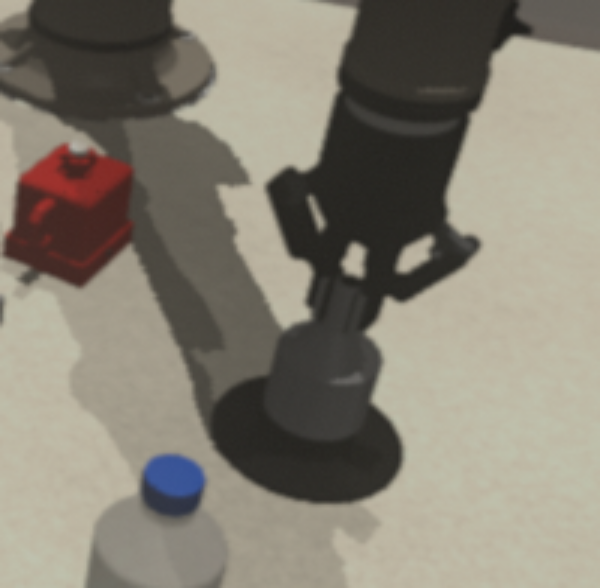

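The funnel hovers over the middle of the mat, about 24 mm up. I lower it.

>>> {"api": "move_arm", "payload": {"steps": [{"fingers": 10,"translation": [0,0,-12],"turn": 0},{"fingers": 10,"translation": [0,0,-8],"turn": 0},{"fingers": 10,"translation": [0,0,-3],"turn": 0},{"fingers": 10,"translation": [0,0,-2],"turn": 0},{"fingers": 10,"translation": [0,0,0],"turn": 0}]}}

```text
t: 7.6
eef_pos: [0.4821, 0.3011, 0.0894]
tool_rot: [-0.0, 0.8, 0.6, 0.0]
contact_force: [0.0, 0.2, -2.3]
gripper_width: 0.199
```

>>> {"api": "move_arm", "payload": {"steps": [{"fingers": 10,"translation": [0,0,-1.5],"turn": 0},{"fingers": 10,"translation": [0,0,0],"turn": 0}]}}

```text
t: 7.85
eef_pos: [0.4824, 0.3013, 0.0883]
tool_rot: [-0.0, 0.8, 0.6, 0.001]
contact_force: [0.6, 0.2, 2.5]
gripper_width: 0.201
```

Contact is made: the force went from −2 to +2.5 N. I release slowly.

>>> {"api": "move_arm", "payload": {"steps": [{"fingers": 22,"translation": [0,0,0],"turn": 0},{"fingers": 40,"translation": [0,0,0],"turn": 0},{"fingers": 55,"translation": [0,0,0],"turn": 0},{"fingers": 55,"translation": [0,0,0],"turn": 0},{"fingers": 55,"translation": [0,0,30],"turn": 0},{"fingers": 55,"translation": [0,0,40],"turn": 0},{"fingers": 85,"translation": [0,0,50],"turn": 0},{"fingers": 85,"translation": [0,-30,40],"turn": 0},{"fingers": 85,"translation": [3,-45,30],"turn": 0},{"fingers": 85,"translation": [3,-50,0],"turn": 0}]}}

```text
t: 9.1
eef_pos: [0.4894, 0.1756, 0.2805]
tool_rot: [0.0, 0.8, 0.6, 0.003]
contact_force: [0.6, -0.2, -0.8]
gripper_width: 0.996
```

>>> {"api": "move_arm", "payload": {"steps": [{"fingers": 85,"translation": [3,-50,0],"turn": 0},{"fingers": 85,"translation": [3,-50,0],"turn": 0},{"fingers": 85,"translation": [0,-40,0],"turn": 0},{"fingers": 85,"translation": [-25,-15,0],"turn": 0},{"fingers": 85,"translation": [0,0,0],"turn": 0}]}}

```text
t: 9.72
eef_pos: [0.4677, 0.0194, 0.2777]
tool_rot: [-0.001, 0.801, 0.599, -0.0]
contact_force: [0.3, 0.7, -0.6]
gripper_width: 0.999
```

```bash
python3 - <<'E'
from h import *
import pickle
np.set_printoptions(precision=4,suppress=True)
o=get_obs();print(o["t"],o["q"],o["eef_pos"],o["tool_rot"],o["contact_force"])
V={}
V["wrist"]=P("wrist");cv2.imwrite("pics/w5.png",read_camera("wrist"))
V["scene"]=P("scene");V["top"]=P("top")
cv2.imwrite("pics/s5.png",read_camera("scene"));cv2.imwrite("pics/t5.png",read_camera("top"))
pickle.dump(V,open("V5.pkl","wb"))
for c in V:
  for n in["cap_center","jug_neck","funnel_center"]:
    print(c,n,[(round(d["conf"],2),d["xy"]) for d in place_of(c,n)])
  for d in outline_of(c,"cap_center")[:2]:
    ys,xs=np.nonzero(d["mask"]);print("mask",d["conf"],xs.min(),xs.max(),ys.min(),ys.max())
E
```

```text
9.725 [-0.6717  0.0739  0.5334  2.001  -0.0436  1.078   1.1653] [0.4677 0.0194 0.2777] [-0.0005  0.8009  0.5988 -0.    ] [ 0.3234  0.7214 -0.5766]
wrist cap_center [(0.97, [279.0, 229.0])]
wrist jug_neck [(0.84, [301.0, 45.0]), (0.71, [183.2, 279.5])]
wrist funnel_center [(0.92, [517.1, 126.3])]
mask 0.97 256 308 204 261
scene cap_center [(0.94, [300.9, 200.3])]
scene jug_neck [(0.82, [245.7, 274.2]), (0.72, [354.7, 187.0]), (0.67, [234.9, 219.1]), (0.63, [304.5, 206.1])]
scene funnel_center [(0.74, [440.4, 262.4])]
mask 0.96 290 314 187 215
top cap_center []
top jug_neck [(0.94, [279.2, 117.7]), (0.77, [341.1, 200.8])]
top funnel_center [(0.73, [143.5, 231.6])]
mask 0.29 384 447 198 265
```

View pics/w5.png

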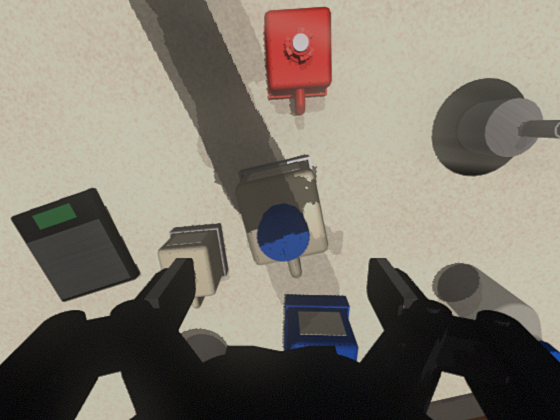

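View pics/s5.png

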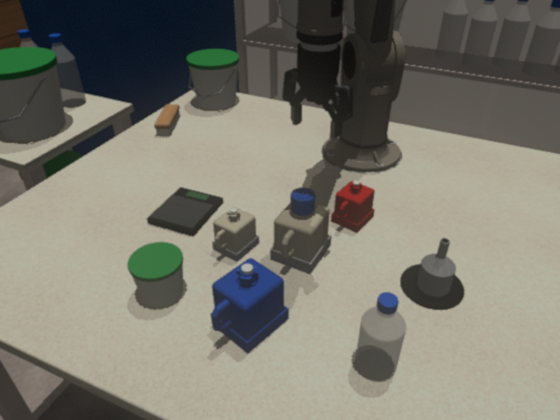

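The funnel stands on the mat (scene (437,270)). The cap is exposed at wrist (283,232) and scene (303,201). I measure it next.

```bash
python3 - <<'E'
from h import *
import pickle
np.set_printoptions(precision=4,suppress=True)
V=pickle.load(open("V5.pkl","rb"))
W,S,T=V["wrist"],V["scene"],V["top"]
I=cv2.imread("pics/w5.png");J=cv2.imread("pics/s5.png")
hv=cv2.cvtColor(I,cv2.COLOR_BGR2HSV);m=cv2.inRange(hv,(100,100,30),(130,255,255));mm=np.zeros_like(m);mm[195:275,240:325]=m[195:275,240:325]
ys,xs=np.nonzero(mm);c=cv2.convexHull(np.c_[xs,ys].astype(np.int32));print(cv2.fitEllipse(c),xs.min(),xs.max(),ys.min(),ys.max())
A=cv2.resize(I[190:290,225:345],None,fx=6,fy=6,interpolation=cv2.INTER_CUBIC);cv2.imwrite("pics/w5c.png",cv2.convertScaleAbs(A,alpha=1.8))
B=cv2.resize(J[180:280,260:350],None,fx=6,fy=6,interpolation=cv2.INTER_CUBIC);cv2.imwrite("pics/s5c.png",cv2.convertScaleAbs(B,alpha=1.8))
print("point",tri([(W,(279,229)),(S,(300.9,200.3))]))
# predicted silhouette for hypothesised centre, optimise over xyz with both views' bbox
def sil(Vw,x,y,z):
    a=np.linspace(0,2*np.pi,72);P_=[proj(Vw,(x+r*np.cos(t),y+r*np.sin(t),z+h)) for r,h in((.025,.019),(.025,.001),(.024,0.001),(.024,-.019)) for t in a]
    P_=np.array(P_);return P_[:,0].min(),P_[:,0].max(),P_[:,1].min(),P_[:,1].max()
print("pred",sil(W,.4995,.0085,.141),sil(S,.4995,.0085,.141))
hv=cv2.cvtColor(J,cv2.COLOR_BGR2HSV);m=cv2.inRange(hv,(100,100,30),(130,255,255));mm=np.zeros_like(m);mm[180:230,280:325]=m[180:230,280:325];ys,xs=np.nonzero(mm);print("scene meas",xs.min(),xs.max(),ys.min(),ys.max())
E
```

```text
((282.8580627441406, 233.00975036621094), (50.522640228271484, 57.40835952758789), 178.19876098632812) 258 308 204 260
point (array([0.4988, 0.0084, 0.1405]), [np.float64(0.0007484700183636517), np.float64(0.0007484700183639144)])
pred (np.float64(252.28439689976486), np.float64(304.89105598181004), np.float64(202.45733965882553), np.float64(261.08428300057426)) (np.float64(289.15325924727716), np.float64(313.5658765053444), np.float64(186.11439405896564), np.float64(214.6536807033077))
scene meas 292 313 192 201
```

View pics/w5c.png

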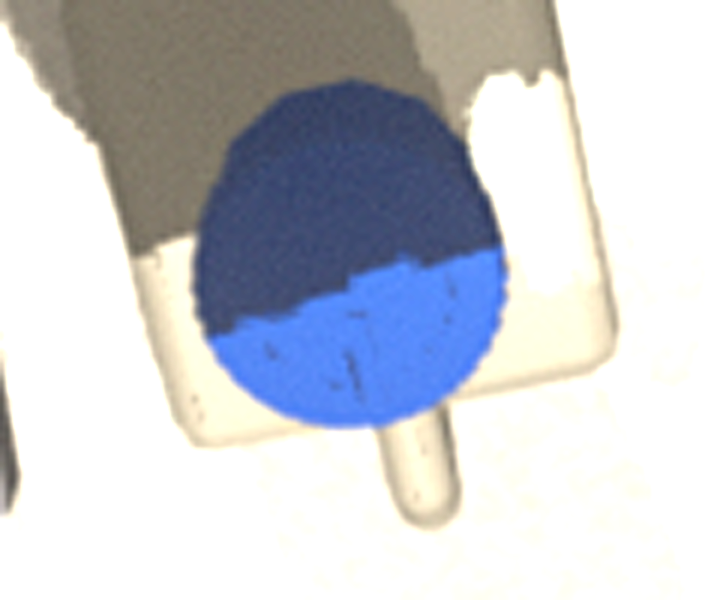

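View pics/s5c.png

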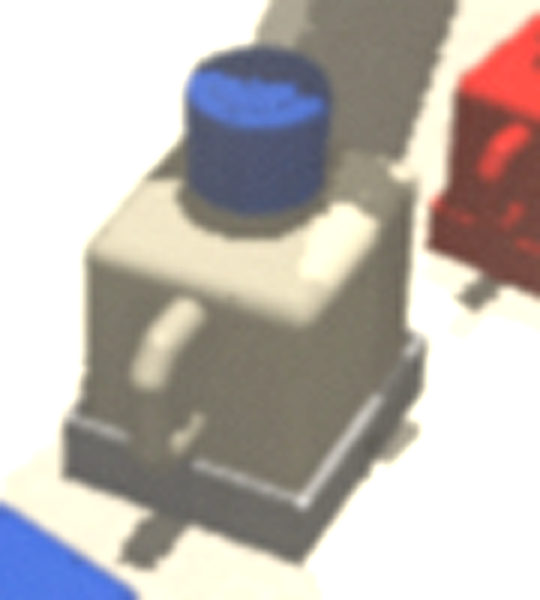

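```bash
cat >> h.py <<'E'
def sil(Vw,x,y,z):
    a=np.linspace(0,2*np.pi,72);P_=[proj(Vw,(x+r*np.cos(t),y+r*np.sin(t),z+h)) for r,h in((.025,.019),(.025,.001),(.024,0.001),(.024,-.019)) for t in a]
    P_=np.array(P_);return np.array([P_[:,0].min(),P_[:,0].max(),P_[:,1].min(),P_[:,1].max()])
def bb(n):
    d=outline_of(n,"cap_center")[0];ys,xs=np.nonzero(d["mask"]);return np.array([xs.min()-.0,xs.max()+1,ys.min(),ys.max()+1]),d["conf"]
E
python3 - <<'E'
from h import *
from scipy.optimize import least_squares
np.set_printoptions(precision=4,suppress=True)
for k in range(2):
    W=P("wrist");I=read_camera("wrist");print(get_obs()["eef_pos"])
    b,c=bb("wrist");print(b,c)
    r=least_squares(lambda p:sil(W,p[0],p[1],.141)-b,[.4995,.0085]);print(r.x,r.fun)
S=P("scene");I=read_camera("scene");b2,c=bb("scene");print(b2,c)
r=least_squares(lambda p:sil(S,p[0],p[1],.141)-b2,[.4995,.0085]);print("S",r.x,r.fun)
r=least_squares(lambda p:np.r_[sil(W,*p)-b,sil(S,*p)-b2],[.4995,.0085,.141]);print("both",r.x,r.fun)
E
```

```text
[0.469  0.021  0.2778]
[254. 307. 202. 261.] 0.81
[0.5013 0.0119] [ 0.1939 -0.1938  0.1841 -0.192 ]
[0.469  0.021  0.2778]Traceback (most recent call last):
  File "<stdin>", line 6, in <module>
  File "h.py", line 22, in bb
    d=outline_of(n,"cap_center")[0];ys,xs=np.nonzero(d["mask"]);return np.array([xs.min()-.0,xs.max()+1,ys.min(),ys.max()+1]),d["conf"]
      ~~~~~~~~~~~~~~~~~~~~~~~~~~^^^
IndexError: list index out of range
```

```bash
python3 - <<'E'
from h import *
from scipy.optimize import least_squares
np.set_printoptions(precision=4,suppress=True)
W=P("wrist");I=read_camera("wrist")
def blue(I,x0,x1,y0,y1,s=60):
    J=I[y0:y1,x0:x1].astype(int);m=((J[...,0]-J[...,2])>25).astype(np.uint8)
    n,l,st,_=cv2.connectedComponentsWithStats(m);i=1+np.argmax(st[1:,4]);x,y,w,h,a=st[i];return np.array([x+x0,x+x0+w,y+y0,y+y0+h],float)
b=blue(I,235,330,190,280);print(b)
S=P("scene");I=read_camera("scene");b2=blue(I,280,325,180,225);print(b2)
for V,bx in((W,b),(S,b2)):
  r=least_squares(lambda p:sil(V,p[0],p[1],.141)-bx,[.4995,.0085]);print(r.x,r.fun)
r=least_squares(lambda p:np.r_[sil(W,*p)-b,sil(S,*p)-b2],[.4995,.0085,.141],x_scale=.01);print("both",r.x,r.fun)
E
```

```text
[256. 307. 210. 260.]
[291. 314. 191. 202.]
[0.5051 0.0118] [-0.7038  0.7043 -4.3538  4.3226]
[0.484  0.0045] [-0.5509  0.5535 -9.0047  8.0867]
both [0.5016 0.0123 0.1491] [-2.0202  1.0854 -5.5987  4.8279 -0.5294  1.0969 -7.194  10.5347]
```

>>> {"api": "move_arm", "payload": {"steps": [{"fingers": 85,"translation": [15,-5,-20],"turn": 0},{"fingers": 85,"translation": [17,-5,-20],"turn": 0},{"fingers": 85,"translation": [0,0,-30],"turn": 0},{"fingers": 85,"translation": [0,0,0],"turn": 0},{"fingers": 85,"translation": [0,0,0],"turn": 0}]}}

```text
t: 11.4
eef_pos: [0.5014, 0.011, 0.2087]
tool_rot: [0.0, 0.8, 0.6, 0.0]
contact_force: [0.1, -0.6, 0.5]
gripper_width: 0.999
```

```bash
python3 - <<'E'
from h import *
np.set_printoptions(precision=4,suppress=True)
W=P("wrist");I=read_camera("wrist");print(get_obs()["eef_pos"])
J=cv2.convertScaleAbs(I,alpha=1.5)
for x,y,z,col in((.5007,.011,.160,(0,0,255)),(.5007,.011,.122,(0,255,255))):
    for t in np.linspace(0,2*np.pi,40):
        p=proj(W,(x+.025*np.cos(t),y+.025*np.sin(t),z));cv2.circle(J,(int(round(p[0])),int(round(p[1]))),1,col,-1)
cv2.imwrite("pics/w6.png",J)
E
```

```text
[0.5017 0.0111 0.209 ]
```

View pics/w6.png

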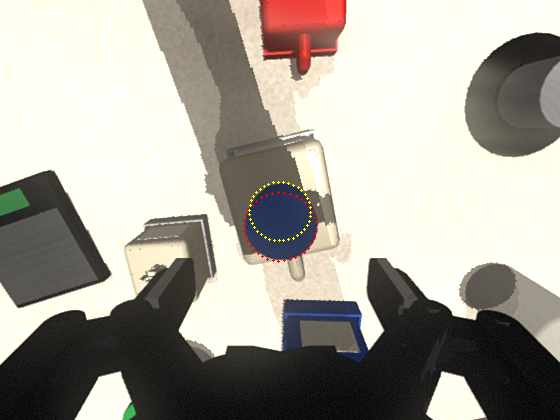

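The predicted outlines (red for the top, yellow for the underside) lie on the cap at wrist (281,225). I descend around it.

>>> {"api": "move_arm", "payload": {"steps": [{"fingers": 85,"translation": [0,0,-30],"turn": 0},{"fingers": 85,"translation": [0,0,-25],"turn": 0},{"fingers": 85,"translation": [0,0,-17],"turn": 0},{"fingers": 85,"translation": [0,0,-8],"turn": 0},{"fingers": 85,"translation": [0,0,0],"turn": 0}], "newtons": 60}}

```text
t: 12.08
eef_pos: [0.5012, 0.011, 0.128]
tool_rot: [0.0, 0.8, 0.6, 0.0]
contact_force: [-0.5, -0.4, -0.3]
gripper_width: 0.995
```

```bash
python3 - <<'E'
from h import *
I=read_camera("wrist");print(get_obs()["eef_pos"],get_obs()["contact_force"])
cv2.imwrite("pics/w7.png",cv2.convertScaleAbs(I,alpha=1.5))
s=read_camera("scene");cv2.imwrite("pics/s7.png",cv2.resize(s[120:290,220:400],None,fx=3,fy=3))
E
```

```text
[0.50148788 0.01099157 0.128356  ] [-0.82770127 -0.25994601  0.33910889]
```

View pics/w7.png

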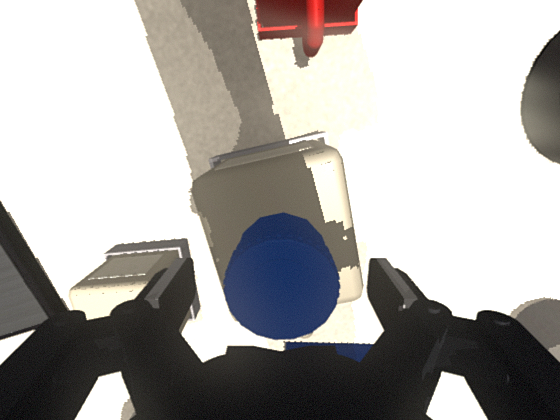

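View pics/s7.png

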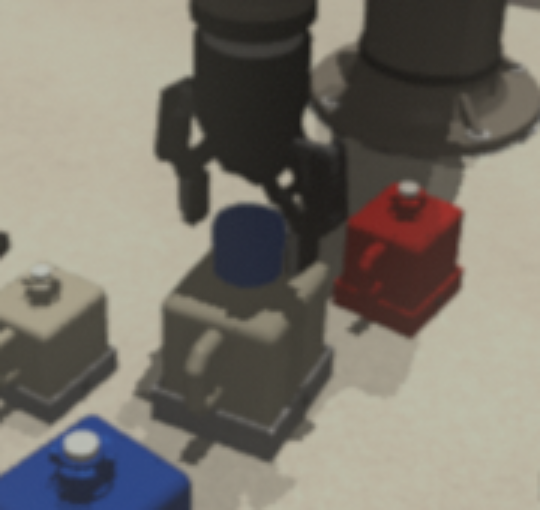

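The cap (wrist 225–339) is centred between the fingers (194–369). I close.

>>> {"api": "move_arm", "payload": {"steps": [{"fingers": 60,"translation": [0,0,0],"turn": 0},{"fingers": 40,"translation": [0,0,0],"turn": 0},{"fingers": 40,"translation": [0,0,0],"turn": 0},{"fingers": 40,"translation": [0,0,0],"turn": 0},{"fingers": 40,"translation": [0,0,0],"turn": 0}], "newtons": 80}}

```text
t: 12.8
eef_pos: [0.5013, 0.011, 0.1281]
tool_rot: [0.0, 0.8, 0.6, 0.0]
contact_force: [-0.3, 0.4, 4.6]
gripper_width: 0.561
```

>>> {"api": "move_arm", "payload": {"steps": [{"fingers": 40,"translation": [0,0,-2],"turn": 0},{"fingers": 40,"translation": [0,0,-2],"turn": 0},{"fingers": 40,"translation": [0,0,0],"turn": 0}]}}

```text
t: 13.18
eef_pos: [0.5013, 0.0111, 0.1242]
tool_rot: [-0.0, 0.8, 0.6, 0.0]
contact_force: [-1.0, 0.9, 8.6]
gripper_width: 0.56
```

>>> {"api": "move_arm", "payload": {"steps": [{"fingers": 40,"translation": [0,0,-1.5],"turn": 0},{"fingers": 40,"translation": [0,0,0],"turn": 0}]}}

```text
t: 13.42
eef_pos: [0.5013, 0.0111, 0.1228]
tool_rot: [-0.0, 0.8, 0.6, 0.0]
contact_force: [-2.3, -0.4, 10.4]
gripper_width: 0.562
```

That is about 5.4 mm of travel. I twist counter-clockwise carefully.

>>> {"api": "move_arm", "payload": {"steps": [{"fingers": 40,"translation": [0,0,-0.3],"turn": 0.08},{"fingers": 40,"translation": [0,0,0],"turn": 0.1},{"fingers": 40,"translation": [0,0,0],"turn": 0}]}}

```text
t: 13.8
eef_pos: [0.502, 0.0112, 0.1228]
tool_rot: [0.0, 0.742, 0.67, 0.001]
contact_force: [-2.1, 0.8, 9.3]
gripper_width: 0.564
```

```bash
python3 - <<'E'
from h import *
o=get_obs();print(o["q"],o["contact_force"],o["torque"],o["eef_pos"])
E
```

```text
[-0.51335384  0.35969053  0.44712245  2.08823275 -0.2291932   0.73769046
  1.54727024] [-2.08411854  0.82956673  9.3190242 ] [0.22171874 0.25073385 0.07409381] [0.50196132 0.01122289 0.12284793]
```

>>> {"api": "move_arm", "payload": {"steps": [{"fingers": 40,"translation": [0,0,-0.3],"turn": 0.12},{"fingers": 40,"translation": [0,0,0],"turn": 0.12},{"fingers": 40,"translation": [0,0,0],"turn": 0.12},{"fingers": 40,"translation": [0,0,0],"turn": 0}]}}

```text
t: 14.3
eef_pos: [0.5025, 0.0115, 0.1228]
tool_rot: [0.001, 0.61, 0.792, 0.001]
contact_force: [-0.6, 1.6, 9.8]
gripper_width: 0.564
```

```bash
python3 - <<'E'
from h import *
o=get_obs();print(o["q"],o["contact_force"],o["torque"],o["eef_pos"],np.degrees(2*np.arctan2(o["tool_rot"][2],o["tool_rot"][1])))
E
```

```text
[-0.44258564  0.35003222  0.35868046  2.08356015 -0.18197823  0.73379641
  1.85992458] [-0.5952987   1.60496277  9.8119482 ] [0.25395566 0.09009248 0.00926576] [0.50250237 0.01147393 0.12281105] 104.76375532972291
```

>>> {"api": "move_arm", "payload": {"steps": [{"fingers": 40,"translation": [0,0,-0.3],"turn": 0.12},{"fingers": 40,"translation": [0,0,0],"turn": 0.12},{"fingers": 40,"translation": [0,0,0],"turn": 0.12},{"fingers": 40,"translation": [0,0,0],"turn": 0.12},{"fingers": 40,"translation": [0,0,0],"turn": 0.12},{"fingers": 40,"translation": [0,0,0],"turn": 0.08},{"fingers": 40,"translation": [0,0,0],"turn": 0},{"fingers": 40,"translation": [0,0,0],"turn": 0}]}}

```text
t: 15.3
eef_pos: [0.5019, 0.0127, 0.1226]
tool_rot: [0.001, 0.311, 0.95, 0.001]
contact_force: [-2.8, 3.9, 14.1]
gripper_width: 0.564
```

```bash
python3 - <<'E'
from h import *
o=get_obs();print(o["q"],o["contact_force"],o["torque"],o["eef_pos"],np.degrees(2*np.arctan2(o["tool_rot"][2],o["tool_rot"][1]))-73.74)
cv2.imwrite("pics/w8.png",cv2.convertScaleAbs(read_camera("wrist"),alpha=1.5))
E
```

```text
[-0.31372961  0.33916991  0.19877998  2.07572047 -0.10121416  0.73337392
  2.45739311] [-2.75304373  3.86185753 14.06274118] [0.89291544 0.70881339 0.04181813] [0.50193617 0.01273126 0.1226142 ] 69.97065200863777
```

View pics/w8.png

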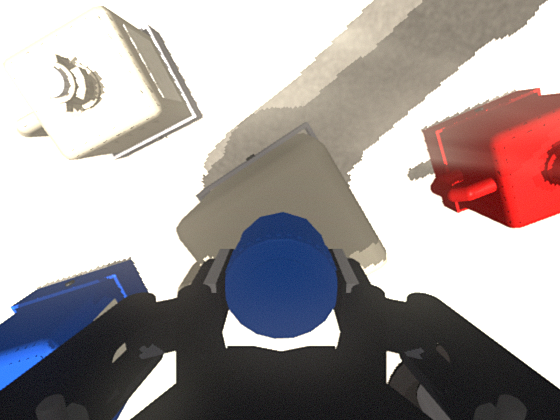

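The tool has turned 70.0° with no moment about z (about 0.04 N·m). I lift a little and watch the force to see whether the cap is free.

>>> {"api": "move_arm", "payload": {"steps": [{"fingers": 40,"translation": [0,-1,2],"turn": 0},{"fingers": 40,"translation": [0,0,2],"turn": 0},{"fingers": 40,"translation": [0,0,2],"turn": 0},{"fingers": 40,"translation": [0,0,2],"turn": 0},{"fingers": 40,"translation": [0,0,0],"turn": 0}]}}

```text
t: 15.98
eef_pos: [0.5011, 0.0115, 0.1295]
tool_rot: [-0.0, 0.311, 0.95, 0.001]
contact_force: [-0.5, 5.9, 4.3]
gripper_width: 0.566
```

>>> {"api": "move_arm", "payload": {"steps": [{"fingers": 40,"translation": [0,1.5,2],"turn": 0},{"fingers": 40,"translation": [0,0,2],"turn": 0},{"fingers": 40,"translation": [0,0,0],"turn": 0}]}}

```text
t: 16.35
eef_pos: [0.5008, 0.0115, 0.1333]
tool_rot: [-0.0, 0.312, 0.95, -0.0]
contact_force: [-0.6, 2.9, 0.5]
gripper_width: 0.562
```

>>> {"api": "move_arm", "payload": {"steps": [{"fingers": 40,"translation": [0,0,3],"turn": 0},{"fingers": 40,"translation": [0,0,5],"turn": 0},{"fingers": 40,"translation": [0,0,5],"turn": 0},{"fingers": 40,"translation": [0,0,0],"turn": 0}]}}

```text
t: 16.85
eef_pos: [0.5013, 0.011, 0.147]
tool_rot: [0.0, 0.312, 0.95, 0.0]
contact_force: [-0.4, -0.5, 0.0]
gripper_width: 0.567
```

```bash
python3 - <<'E'
from h import *
s=read_camera("scene");cv2.imwrite("pics/s9.png",cv2.convertScaleAbs(cv2.resize(s[130:270,240:380],None,fx=4,fy=4,interpolation=cv2.INTER_CUBIC),alpha=1.6))
E
```

```text
(no output)
```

View pics/s9.png

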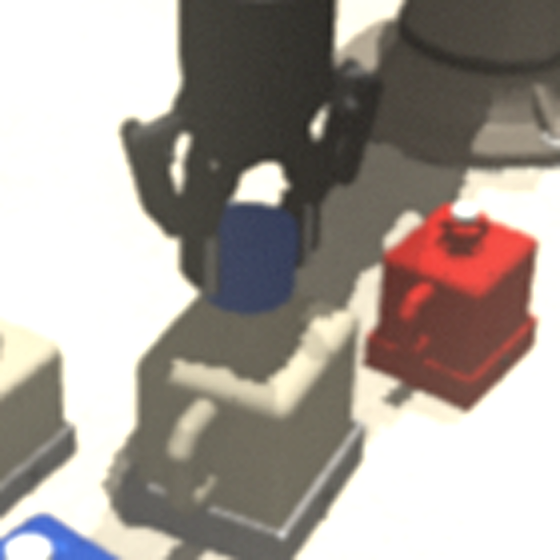

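The force is zero and the cap is visibly rising in the gripper. I continue the straight lift to about 10 cm above the closed height, so TCP at about 0.229.

>>> {"api": "move_arm", "payload": {"steps": [{"fingers": 40,"translation": [0,0,10],"turn": 0},{"fingers": 40,"translation": [0,0,20],"turn": 0},{"fingers": 40,"translation": [0,0,20],"turn": 0},{"fingers": 40,"translation": [0,0,20],"turn": 0},{"fingers": 40,"translation": [0,0,12],"turn": 0},{"fingers": 40,"translation": [0,0,0],"turn": 0},{"fingers": 40,"translation": [0,0,0],"turn": 0}]}}

```text
t: 17.77
eef_pos: [0.5005, 0.0115, 0.2278]
tool_rot: [-0.001, 0.312, 0.95, -0.0]
contact_force: [0.2, 0.3, -0.8]
gripper_width: 0.566
```

```bash
python3 - <<'E'
from h import *
np.set_printoptions(precision=4,suppress=True)
s=read_camera("scene");cv2.imwrite("pics/s10.png",s)
V={"scene":P("scene"),"wrist":P("wrist")}
w=read_camera("wrist");cv2.imwrite("pics/w10.png",w);o=get_obs();print(o["t"],o["eef_pos"],o["contact_force"])
ps={}
for c in V:
    r=place_of(c,"cap_center");print(c,r);ps[c]=r
if all(ps.values()): print(tri([(V[c],ps[c][0]["xy"]) for c in V]))
cv2.imwrite("pics/s10c.png",cv2.convertScaleAbs(cv2.resize(s[100:270,220:390],None,fx=3.5,fy=3.5,interpolation=cv2.INTER_CUBIC),alpha=1.6))
E
```

```text
17.875 [0.5004 0.0115 0.2276] [-0.7884  0.4362  0.013 ]
scene []
wrist [{'xy': [278.7, 267.9], 'conf': 0.67}]
```

View pics/s10c.png

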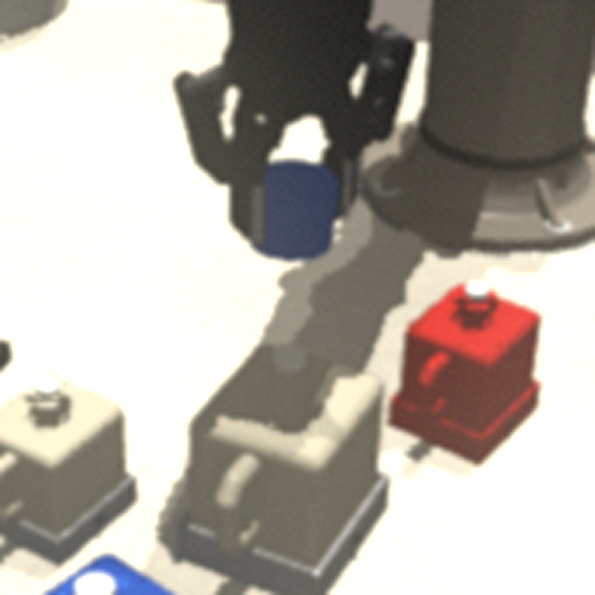

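View pics/s10.png

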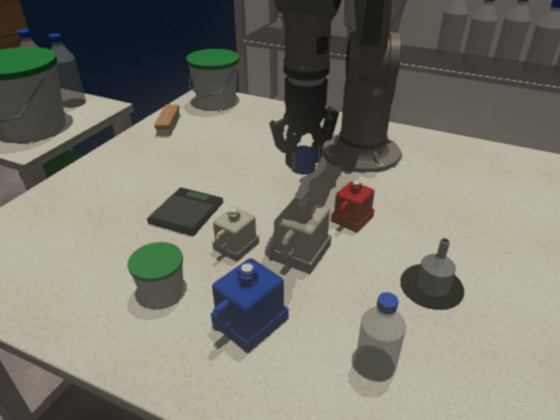

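```bash
python3 - <<'E'
from h import *
np.set_printoptions(precision=4,suppress=True)
s=cv2.imread("pics/s10.png");S=P("scene");f=10
x0,y0=280,125;A=cv2.convertScaleAbs(cv2.resize(s[y0:y0+60,x0:x0+60],None,fx=f,fy=f,interpolation=cv2.INTER_CUBIC),alpha=2.2)
for h,r,col in((.019,.025,(0,0,255)),(.001,.025,(0,255,0)),(-.019,.024,(0,255,255))):
    for t in np.linspace(0,2*np.pi,80):
        p=proj(S,(.5004+r*np.cos(t),.0115+r*np.sin(t),.2405+h));cv2.circle(A,(int((p[0]-x0+.5)*f),int((p[1]-y0+.5)*f)),2,col,-1)
cv2.imwrite("pics/s10z.png",A)
w=cv2.imread("pics/w10.png");cv2.imwrite("pics/w10b.png",cv2.convertScaleAbs(w,alpha=1.7))
E
```

```text
(no output)
```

View pics/s10z.png

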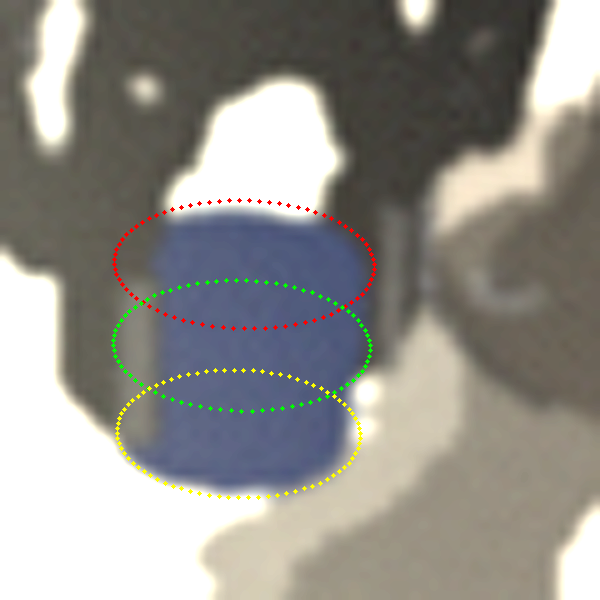

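View pics/w10b.png

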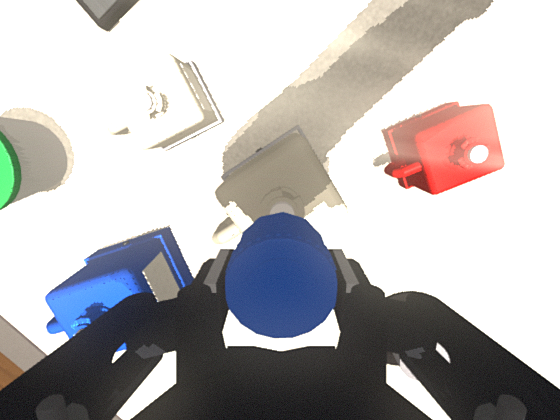

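The held cap matches the level prediction in both views, about 99 mm above its closed height. The wrist picture looks the same as when the cap was seated. The funnel stands on the mat, and the scale, tub and bottle have not moved, so I hand in.

```bash
python3 - <<'E'
from h import *
o=get_obs();print(o["t"],o["eef_pos"],o["gripper_width"])
print(hand_in())
E
```

```text
17.975 [0.50063578 0.0114785  0.22778255] 0.5646858174429756
the job is handed in; nothing more can be done
None
```

The job is done and handed in at t ≈ 18 s; no verdict was reported. I took the funnel off the larger off-white jug by its stem and stood it, wide mouth down, near the middle of the mat. Then I gripped the cap, pressed it about 5.5 mm, turned it 70° counter-clockwise while pressed, and lifted it straight up.

**Last checks:**
- **Cap:** it is held level, about 99 mm above its closed height. The scene and wrist pictures agree with a level cap, and the outside force is near zero.
- **Other things:** in the last scene picture the funnel is upright on the mat, and the scale, tub and bottle are where they were. I judged these by eye.

**What failed or disagreed:**
- The scene and top cameras differed by up to about 9 mm in x on the mat's position. I settled it with the wrist camera.
- One reading of the cap, taken while the arm was still settling, was about 4 mm off, so I measured it again.
- The network did not find the held cap in the final scene picture. I checked it there with an outline drawn over the picture instead.
- The sideways force reached about 6 N early in the lift. It was gone after a 1.5 mm correction and a little more lift.

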